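# Draw the trimming spatula out of a half-opening drawer, hold it over the rings

## Robot

A 6-joint arm with a two-finger parallel gripper is mounted at the origin on a cart in front of the work surface, level with it; the furniture and walls round the work are solid. World frame = base frame: x ahead of the robot, y to its left, z up, the work surface at z = 0. Lengths are in m, angles in degrees, forces in N, time in s.
With the tool pointing down it reaches from about 0.35 to 0.875 m from the base axis. Payload 4.2 kg.
Tool frame: the origin (TCP) lies where the fingers leave the gripper's body, on its centre line; the fingertips stand 70 mm ahead of it and the grasp point (between the pads) lies 51 mm ahead of it; z points along the fingers, y is the direction in which the jaws open and shut (so a half turn about z gives the same grasp; the last joint's range is limited). The gripper opens to 87 mm and grips with 3 to 60 N. Pads are 19 mm wide; open, the fingers measure 117 mm over their backs; the gripper's body (75 mm by 190 mm) begins 51 mm behind the grasp point.
Start: joints at [-54.855, 22.042, 0.453, 0, -68.411, -14.817], TCP at [0.217, -0.586, 0.292] pointing down, gripper open.
Joint ranges: [-179.83, 179.83], [-69.29, 118.12], [-61.27, 80.66], [-181.25, 117.63], [-171.15, -9.14], [-177.46, 177.46]. Speed limits (degrees/s): [159.86, 159.86, 180, 180, 180, 180].

## Interface

Orientations are given as a 3x3 rotation matrix whose columns are the frame's x, y, z axes.
In Python, from station import sense, capture, camera_model, finish_job gives the robot as it stands.
- The arm moves only by the shell command python3 -m inch 'ROWS'. ROWS is JSON, a list of rows, each an object with "hand": the closure, from 0 (fully open) to 1 (shut); "slide": the shift along the world's x, y, z in cm, a list of three; "yaw": the turn about the world's z in rad. A call has 1 to 10 rows; each row is the pose to reach, as a shift and turn from the pose commanded when the call began; what a row does not reach only later rows make up. A row lasts 1/8 s, in which the tool goes at most 62.5 mm and 10.7 degrees, less where a joint would pass 70% of its speed; a pose out of reach is approached as far as the arm can. A call with a gripper value outside its range is refused whole. The fingers move at their own pace and stop on an object; the grip force is fixed at half the most. Time passes only in rows, so rows that repeat a pose let the fingers close. It gives the time, the measured TCP pose, the force and the opening at its end, in the units of the state.
- sense(): the state, without advancing time (a new reading comes with each control period).
- capture(name): name is "scene" or "top"; returns the picture (384x512x3 uint8, blue, green, red); there is no depth.
- camera_model(name): a dict with "mtx" (3x3 intrinsics, pixels), "xyz" and "orientation" of the camera in the world. Camera axes: x right, y up, looking along -z (the intrinsics and any distortion apply to the point x, -y, -z); pixel columns grow to the right and rows downward; lengths in m; the calibration is good to about 2 mm. A picture is of the moment at which its call begins. camera_model takes no time and is no camera call.
- finish_job(): hands the job in, once; it reports no verdict.
The state is a dict: "time_s": time; "joints": joint angles; "joint_velocities": joint speeds; "effort": joint torques, N m; "tcp_pos": TCP position; "ee_rot": TCP orientation; "wrist_force": force on the tool from outside, world axes, zero at the start; "moment": the same for the moment, N m; "gripper_width": opening from 0.0 (shut) to 1.0 (fully open).
Only numpy, scipy, OpenCV 4.12 (cv2) and the standard library are available. Lean on these libraries where they do the work, as an engineer would, in place of code of your own. Each camera call takes 0.05 s, during which the arm holds its last target. There are 200 camera calls.

## Task

The filled test rings in the carrier are about to be trimmed, and the trimming spatula is in the upper drawer of the small instrument cabinet. Pull that drawer open as far as its stop; it opens only part way and the blade stays under the cabinet's top, so take the spatula by its handle, tilt the handle end up over the drawer front and draw the spatula out through the opening without forcing it against the cabinet. Finish holding it level by its handle, with the blade tip a few centimetres above the middle of the carrier's perforated ring plate, touching nothing, and leave the beaker and the two sample tins where they stand.

Things in the scene. Friction and masses are not known exactly. Their poses are not given: they have to be found in the camera images.
- cabinet: Low two-drawer instrument cabinet of painted steel, fixed, 250 deep x 170 wide x 123 mm tall. Origin under its centre on the worktop; x from its front to its back, y to its left, z up. The shell's front edge is at x = -125 mm. The lower drawer is locked, only the upper one moves. A 14 mm thick needle tube also lies in the upper drawer, by its right (-y) wall.
- cabinet_mouth (a point): Middle of the lower front edge of the cabinet's top panel (5 mm thick; edge at cabinet x = -125, y = 0, z = 118 mm), under which the spatula is drawn out. With the drawer fully open, 120 mm lie between this edge and the inner face of the drawer's front plate. Axes as the cabinet's.
- drawer (a joint): Upper drawer: 0 m shut, grows as it is pulled out along the cabinet's -x, stop at 0.12 m; slides with about 1 N, stays where left. Inner width 144 mm; inner floor 72 mm above the worktop, side walls up to 104 mm, front plate (10 mm thick) up to 121 mm; that plate's inner face is at cabinet x = -125 mm minus the joint value.
- drawer_knob (a point): Centre of the upper drawer's round steel knob head, 18 mm across, 14 mm long, its axis along the drawer's travel, 23 mm in front of the front plate's outer face (the knob ends at 30 mm), 95 mm above the worktop; axes as the cabinet's. Moves with the drawer.
- spatula_handle (a point): Middle of the spatula's black handle, half-way up: grasp here. Spatula 198 mm long, about 67 g; handle 95 long, 19 wide, 13 mm thick; blade 20 mm wide, some 2 mm thick, at half the handle's thickness. y axis along it from blade to handle, z up as it lies. It lies in the upper drawer, handle to the front, blade to the back, and may slide a little as the drawer is pulled.
- spatula_end (a point): Free end of the handle (46 mm beyond spatula_handle), half-way up; same axes.
- spatula_tip (a point): Tip of the blade (150 mm from spatula_handle, on the other side), on the middle plane; same axes.
- rack_top (a point): Middle of the perforated ring plate (94 x 138 mm) of the stainless ring carrier (fixed, 198 x 144 mm, side strips 27 mm high), at the height of the tops of the four brass rings in it, 15 mm above the worktop. x from the plate towards the carrier's round handle bar, z up.
- beaker: Small glass beaker, 53 mm across, 66 mm tall, standing between the cabinet and the carrier; leave alone. Origin under its centre.
- sample_tin_3: Sample tin, 57 mm across, 34 mm tall; leave alone. Origin under its centre.
- sample_tin_5: Larger sample tin, 71 mm across, 45 mm tall; leave alone. Origin under its centre.
- spatula: The spatula as a whole (its origin on the underside, at mid-length; y axis from blade to handle).

How it is judged (in metres and radians):
On the way, in this order (a step that is already met when the one before it is completed fails the run):
1. the upper drawer is pulled open to its stop with the spatula still lying in it (value of joint drawer above 0.112 m and height (world z) of spatula_end below 0.1 m), for 0.1 s.
2. the spatula is tilted: its handle end is above the drawer front while its tip is still under the cabinet's top (height (world z) of spatula_end above 0.13 m and x of spatula_tip in the frame of cabinet above -0.125 m and height (world z) of spatula_tip below 0.118 m and contact force between the fingers and spatula above 0.5 N), for 0.05 s.
3. the whole spatula is drawn out and lifted clear of the drawer and the cabinet (height (world z) of each of spatula_tip, spatula_end above 0.14 m and contact force between the fingers and spatula above 0.5 N), for 0.1 s.
At the end, for the whole second after the job is handed in: The gripper holds the spatula by itself by its handle (within 65 mm of the handle's middle) and still, level within 15 degrees, its blade tip within 35 mm of the middle of the ring plate seen from above and 20 to 130 mm above the rings' tops, touching neither the carrier nor the cabinet (contact force between the fingers and spatula above 0.5 N and horizontal distance between spatula_tip and rack_top below 0.035 m and z of spatula_tip in the frame of rack_top between 0.02 and 0.13 m and angle between spatula_handle's own y axis and vertical between 1.309 and 1.833 rad and height (world z) of spatula_handle above 0.035 m and distance between the grasp point and spatula_handle below 0.065 m and contact force between spatula and ring_rack below 0.1 N and contact force between spatula and cabinet below 0.1 N and linear speed of spatula below 0.03 m/s); the arm keeps its last pose, push and grip.
It fails at once if the spatula is forced against the cabinet or its drawer (over 25 N) (contact force between spatula and cabinet above 25 N).
It fails at once if the beaker is moved more than 25 mm (distance of beaker from where it was at the start of the episode above 0.025 m).
It fails at once if the smaller sample tin is moved more than 25 mm (distance of sample_tin_3 from where it was at the start of the episode above 0.025 m).
It fails at once if the larger sample tin is moved more than 25 mm (distance of sample_tin_5 from where it was at the start of the episode above 0.025 m).
It also fails if it takes over 48 s, if anything falls off the work surface, if the arm or the gripper's body presses on something with over 40 N, if the wrist force passes 120 N, or if a joint passes its speed limit or range.

## Working session

There is one attempt and no reset: what is moved stays moved. The work goes in short steps, Python scripts to look and compute and a shell command to move; the robot and the scene stay as the last step left them, time stands still between calls to the robot, and variables do not carry over. Pictures are saved under pics/ and viewed, about 8 in all and at most 12, crops included, and the job is handed in when it is done.

```bash
mkdir -p pics
python3 - <<'E'
from station import *
import cv2,numpy as np
for n in("scene","top"):
    im=capture(n);cv2.imwrite(f"pics/{n}0.png",cv2.resize(im,(800,600),interpolation=cv2.INTER_CUBIC));np.save(f"{n}0.npy",im)
    m=camera_model(n);print(n,{k:np.round(v,4).tolist() if not isinstance(v,str) else v for k,v in m.items()})
s=sense();print(s["time_s"],s["tcp_pos"],np.round(s["ee_rot"],3).tolist(),s["gripper_width"])
E
```

```text
scene {'mtx': [[389.7682, 0.0, 255.4685], [0.0, 389.7682, 196.3666], [0.0, 0.0, 1.0]], 'xyz': [0.1784, 0.554, 0.9963], 'orientation': [[-0.8275, 0.4133, -0.38], [-0.5614, -0.6145, 0.5543], [-0.0044, 0.672, 0.7405]]}
top {'mtx': [[440.4453, 0.0, 262.6356], [0.0, 440.4453, 191.9717], [0.0, 0.0, 1.0]], 'xyz': [0.4705, -0.1248, 1.1438], 'orientation': [[0.0238, 0.9914, -0.1287], [-0.9995, 0.021, -0.0232], [-0.0203, 0.1291, 0.9914]]}
0.1 [ 0.2170073  -0.58568093  0.29128428] [[-0.938, -0.347, -0.001], [-0.347, 0.938, 0.002], [0.0, 0.002, -1.0]] 0.9970746060353085
```

View pics/scene0.png

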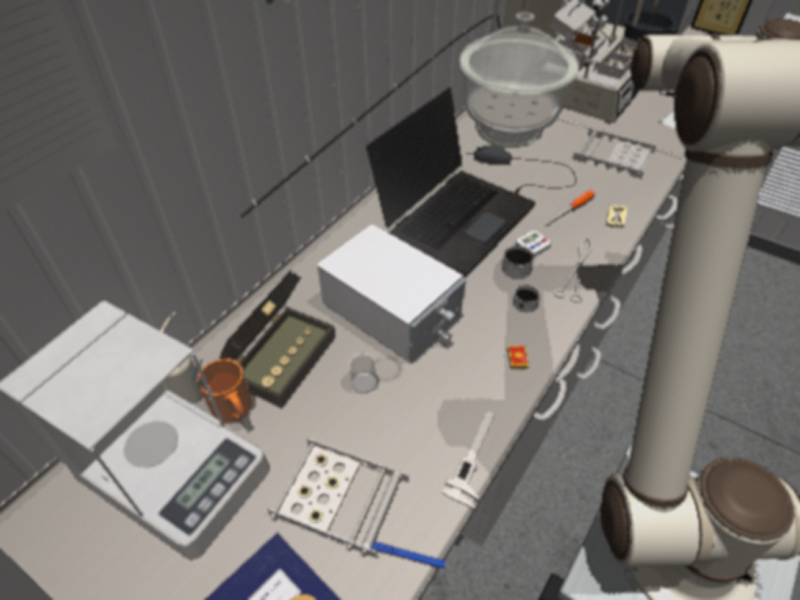

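View pics/top0.png

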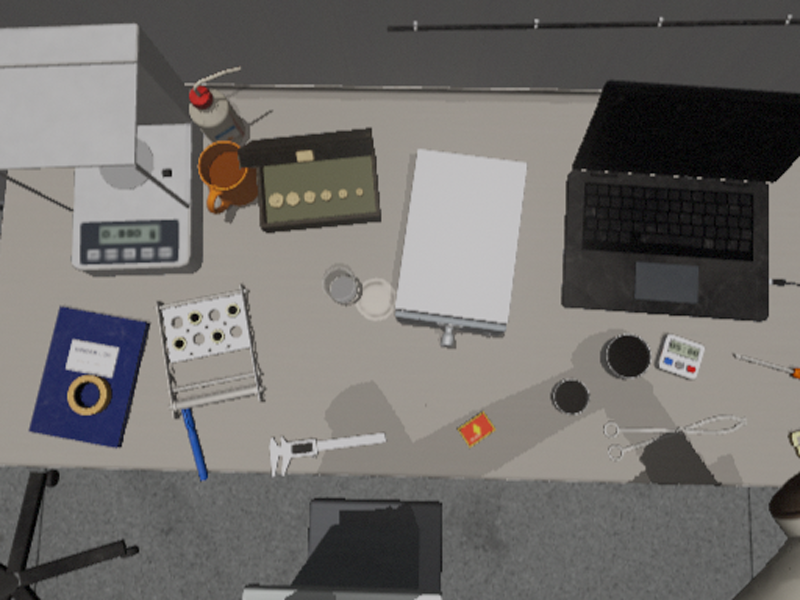

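```bash
cat > h.py <<'E'
import cv2,numpy as np
from station import *
def ray(n,uv,z):
    m=camera_model(n);K=np.array(m["mtx"]);R=np.array(m["orientation"]);c=np.array(m["xyz"])
    uv=np.atleast_2d(np.asarray(uv,float));d=np.c_[(uv-K[:2,2])/K[0,0],np.ones(len(uv))]*[1,-1,-1]
    d=d@R.T;return c+d*((z-c[2])/d[:,2])[:,None]
def proj(n,P):
    m=camera_model(n);K=np.array(m["mtx"]);R=np.array(m["orientation"]);c=np.array(m["xyz"])
    p=((np.atleast_2d(P)-c)@R)*[1,-1,-1];return (p[:,:2]/p[:,2:])*K[0,0]+K[:2,2]
def blobs(mask,lo=200):
    n,l,s,c=cv2.connectedComponentsWithStats(mask.astype(np.uint8));return [(l==i,s[i],c[i]) for i in range(1,n) if s[i,4]>lo]
E
python3 - <<'E'
from h import *
im=np.load("top0.npy");k=512/800
print(camera_model("top").keys())
g=im.min(2)
for b,s,c in blobs(g>185,600):
    cnt=max(cv2.findContours(b.astype(np.uint8),0,2)[0],key=cv2.contourArea)
    r=cv2.minAreaRect(cnt);box=cv2.boxPoints(r)
    z=.123 if 230<c[0]<340 else .0
    w=ray("top",box,z);w15=ray("top",box,.012)
    print(s,c.round(),"ctr",w.mean(0).round(4),w[:,:2].round(4).tolist(),"sides",np.linalg.norm(w[1]-w[0]).round(4),np.linalg.norm(w[2]-w[1]).round(4),"z12 ctr",w15.mean(0).round(4))
# knob, beaker, tins
print("knob",ray("top",np.array([448,336])*k,.1))
print("beaker top",ray("top",np.array([375,299])*k,.066),"base?",ray("top",np.array([342,287])*k,.066))
print("tins",ray("top",np.array([[570,397]])*k,.034),ray("top",np.array([[628,356]])*k,.045))
x0,y0,x1,y1=225,85,345,230
cv2.imwrite("pics/cab.png",cv2.resize(im[y0:y1,x0:x1],None,fx=4,fy=4,interpolation=cv2.INTER_CUBIC))
E
```

```text
dict_keys(['mtx', 'xyz', 'orientation'])
[ 253   96   84  110 7241] [295. 151.] ctr [ 0.7057 -0.1757  0.123 ] [[0.5927, -0.078], [0.8389, -0.1047], [0.8176, -0.2759], [0.5735, -0.2443]] sides 0.2476 0.1725 z12 ctr [ 0.7313 -0.1813  0.012 ]
[ 104  189   56   42 1045] [131. 210.] ctr [0.5655 0.2449 0.    ] [[0.5933, 0.3232], [0.6227, 0.1888], [0.5374, 0.1673], [0.5083, 0.3004]] sides 0.1376 0.088 z12 ctr [0.5645 0.241  0.012 ]
knob [[ 0.55199737 -0.15884859  0.1       ]]
beaker top [[ 0.61068878 -0.04365097  0.066     ]] base? [[0.62877611 0.00935117 0.066     ]]
tins [[ 0.4643461  -0.35635685  0.034     ]] [[ 0.53091876 -0.44584692  0.045     ]]
```

View pics/cab.png

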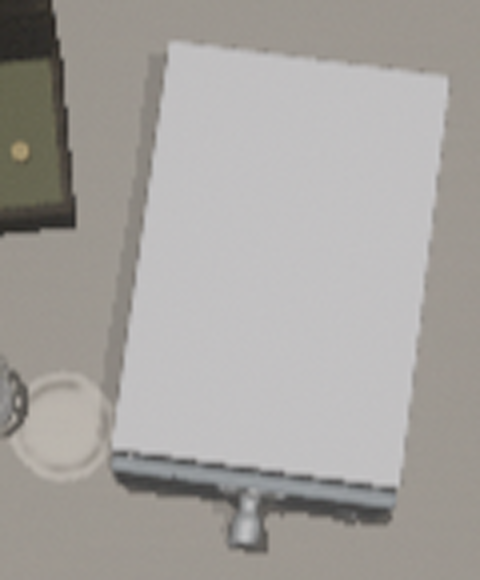

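```bash
python3 -m inch '[{"hand":0,"slide":[33,42.9,-5.5],"yaw":-0.47},{"hand":0,"slide":[33,42.9,-5.5],"yaw":-0.47},{"hand":0,"slide":[33,42.9,-5.5],"yaw":-0.47},{"hand":0,"slide":[33,42.9,-5.5],"yaw":-0.47},{"hand":0,"slide":[33,42.9,-5.5],"yaw":-0.47},{"hand":0,"slide":[33,42.9,-5.5],"yaw":-0.47},{"hand":0,"slide":[33,42.9,-5.5],"yaw":-0.47},{"hand":0,"slide":[33,42.9,-5.5],"yaw":-0.47},{"hand":0,"slide":[33,42.9,-5.5],"yaw":-0.47},{"hand":0,"slide":[33,42.9,-5.5],"yaw":-0.47}]'
python3 - <<'E'
from h import *
s=sense();print(s["tcp_pos"],np.round(s["ee_rot"],3).tolist(),s["joint_velocities"])
E
```

```text
time_s: 1.35
tcp_pos: [0.5486, -0.1542, 0.236]
ee_rot: [[-0.994, 0.11, -0.001], [0.11, 0.994, 0.0], [0.001, 0.0, -1.0]]
wrist_force: [-0.1, -1.0, 0.2]
gripper_width: 1.0
[ 0.54864953 -0.1542497   0.2360369 ] [[-0.994, 0.11, -0.001], [0.11, 0.994, 0.0], [0.001, 0.0, -1.0]] [-3.02666908 -1.49378089 -1.65199872  0.24331504 -0.96286546  1.04534766]
```

Descend onto the knob (still settling), then close.

```bash
python3 -m inch '[{"hand":0,"slide":[0,0,0],"yaw":0},{"hand":0,"slide":[0,0,-3],"yaw":0},{"hand":0,"slide":[0,0,-6],"yaw":0},{"hand":0,"slide":[0,0,-8],"yaw":0},{"hand":0,"slide":[0,0,-9],"yaw":0},{"hand":0,"slide":[0,0,-9],"yaw":0}]'
python3 - <<'E'
from h import *
im=capture("scene");cv2.imwrite("pics/knob.png",cv2.resize(im[130:250,180:340],None,fx=4,fy=4,interpolation=cv2.INTER_CUBIC))
E
```

```text
time_s: 2.1
tcp_pos: [0.5466, -0.1578, 0.1471]
ee_rot: [[-0.993, 0.116, -0.001], [0.116, 0.993, -0.0], [0.001, -0.0, -1.0]]
wrist_force: [0.1, -0.2, 0.7]
gripper_width: 1.003
```

View pics/knob.png

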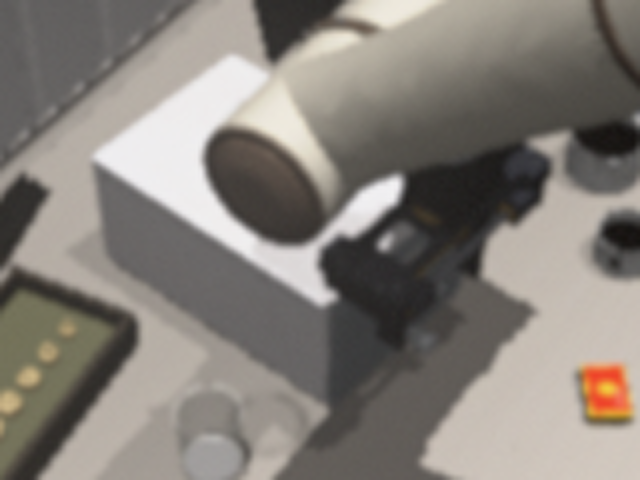

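```bash
python3 -m inch '[{"hand":1,"slide":[0,0,0],"yaw":0},{"hand":1,"slide":[0,0,0],"yaw":0},{"hand":1,"slide":[0,0,0],"yaw":0},{"hand":1,"slide":[0,0,0],"yaw":0},{"hand":1,"slide":[0,0,0],"yaw":0},{"hand":1,"slide":[0,0,0],"yaw":0}]'
python3 -m inch '[{"hand":1,"slide":[-0.6,0.07,0],"yaw":0},{"hand":1,"slide":[-1.6,0.19,0],"yaw":0},{"hand":1,"slide":[-2.8,0.33,0],"yaw":0},{"hand":1,"slide":[-4.1,0.48,0],"yaw":0},{"hand":1,"slide":[-5.4,0.63,0],"yaw":0},{"hand":1,"slide":[-6.7,0.79,0],"yaw":0},{"hand":1,"slide":[-8,0.94,0],"yaw":0},{"hand":1,"slide":[-9,1.06,0],"yaw":0},{"hand":1,"slide":[-9.8,1.15,0],"yaw":0},{"hand":1,"slide":[-10.4,1.22,0],"yaw":0}]'
python3 -m inch '[{"hand":1,"slide":[-0.5,0.06,0],"yaw":0},{"hand":1,"slide":[-1.0,0.12,0],"yaw":0},{"hand":1,"slide":[-1.5,0.18,0],"yaw":0},{"hand":1,"slide":[-1.8,0.21,0],"yaw":0},{"hand":1,"slide":[-1.8,0.21,0],"yaw":0}]'
```

```text
time_s: 2.9
tcp_pos: [0.5471, -0.157, 0.1472]
ee_rot: [[-0.993, 0.115, -0.0], [0.115, 0.993, 0.0], [0.0, -0.0, -1.0]]
wrist_force: [0.2, -0.6, 0.3]
gripper_width: 0.402
time_s: 4.15
tcp_pos: [0.4415, -0.1454, 0.1472]
ee_rot: [[-0.993, 0.115, -0.001], [0.115, 0.993, -0.001], [0.001, -0.001, -1.0]]
wrist_force: [1.1, -6.4, -2.0]
gripper_width: 0.177
time_s: 4.78
tcp_pos: [0.4232, -0.1433, 0.1472]
ee_rot: [[-0.993, 0.115, -0.003], [0.115, 0.993, -0.001], [0.002, -0.001, -1.0]]
wrist_force: [-0.7, -5.9, 0.1]
gripper_width: 0.177
```

```bash
python3 -m inch '[{"hand":0,"slide":[0,0,0],"yaw":0},{"hand":0,"slide":[0,0,0],"yaw":0},{"hand":0,"slide":[0,0,0],"yaw":0},{"hand":0,"slide":[0,0,0],"yaw":0},{"hand":0,"slide":[0,0,0],"yaw":0},{"hand":0,"slide":[0,0,0],"yaw":0},{"hand":0,"slide":[0,0,4],"yaw":0},{"hand":0,"slide":[0,0,9],"yaw":0},{"hand":0,"slide":[0,-6,10],"yaw":0},{"hand":0,"slide":[0,-12,10],"yaw":0}]'
python3 -m inch '[{"hand":0,"slide":[0,-6,0],"yaw":0},{"hand":0,"slide":[0,-12,0],"yaw":0},{"hand":0,"slide":[0,-12,0],"yaw":0}]'
python3 - <<'E'
from h import *
im=capture("top");np.save("top1.npy",im)
cv2.imwrite("pics/open.png",cv2.resize(im[160:280,220:350],None,fx=4.6,fy=4.6,interpolation=cv2.INTER_CUBIC))
sc=capture("scene");np.save("scene1.npy",sc)
cv2.imwrite("pics/opens.png",cv2.resize(sc[130:250,200:340],None,fx=5,fy=5,interpolation=cv2.INTER_CUBIC))
E
```

```text
time_s: 6.02
tcp_pos: [0.4261, -0.2637, 0.2492]
ee_rot: [[-0.994, 0.112, 0.004], [0.112, 0.994, -0.001], [-0.004, -0.001, -1.0]]
wrist_force: [0.8, 0.1, 0.2]
gripper_width: 1.0
time_s: 6.4
tcp_pos: [0.4245, -0.3861, 0.2461]
ee_rot: [[-0.993, 0.12, -0.001], [0.12, 0.993, 0.0], [0.001, -0.0, -1.0]]
wrist_force: [-0.2, 1.5, -0.4]
gripper_width: 0.995
```

View pics/open.png

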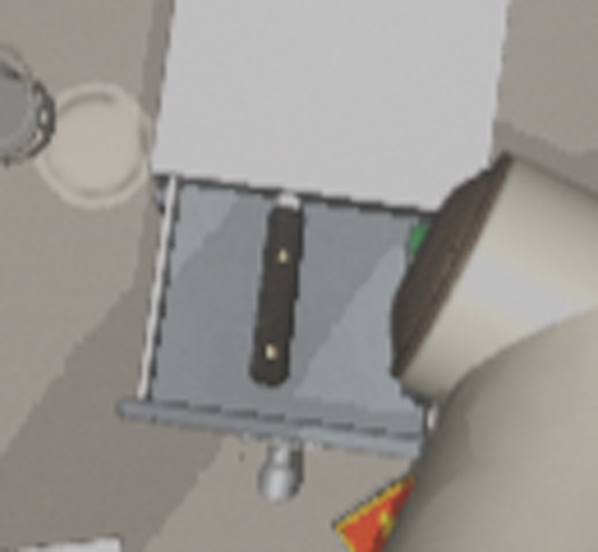

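View pics/opens.png

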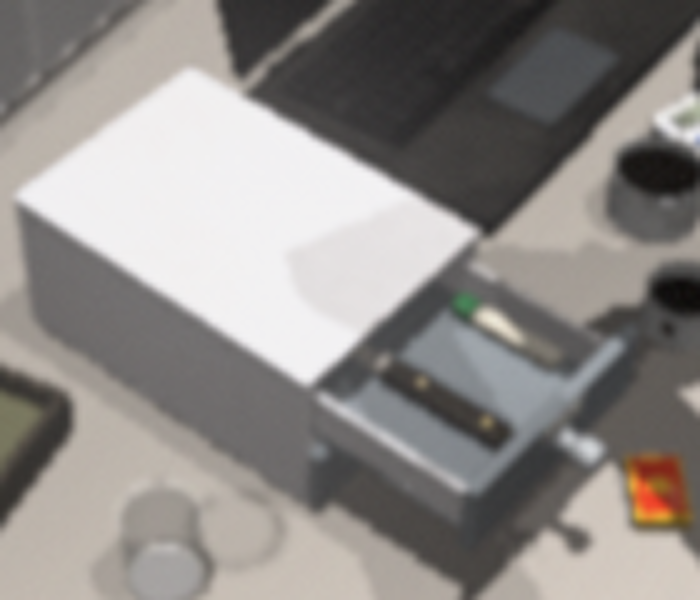

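Run:
```python
from h import *
im=np.load("top1.npy");m=(im.max(2)<75);w=np.zeros_like(m);w[200:246,268:292]=m[200:246,268:292]
C=np.array([.7057,-.1757]);a=np.radians(-6.7);A=np.array([[np.cos(a),np.sin(a)],[-np.sin(a),np.cos(a)]])
for b,s,c in blobs(w,60):
    cnt=max(cv2.findContours(b.astype(np.uint8),0,2)[0],key=cv2.contourArea)
    box=cv2.boxPoints(cv2.minAreaRect(cnt))
    P=ray("top",box,.085)[:,:2];print(s,P.round(4).tolist(),"ctr",P.mean(0),"cab",A@(P.mean(0)-C),"sides",np.linalg.norm(P[1]-P[0]),np.linalg.norm(P[2]-P[1]))
    e=(P[1]-P[0]) if np.linalg.norm(P[1]-P[0])>np.linalg.norm(P[2]-P[1]) else P[2]-P[1]
    print("axis angle",np.degrees(np.arctan(e[1]/e[0])))
f=lambda p,z:A@(ray("top",np.array([220,160])+np.array(p)/4.6,z)[0,:2]-C)
print("plate outer/top",f((125,410),.121),f((418,445),.121),"knob",f((278,478),.1),"handle ends",f((285,205),.085),f((270,385),.085))
```

```text
[275 205  11  39 260] [[0.4867, -0.1308], [0.5774, -0.1396], [0.5756, -0.1576], [0.485, -0.1485]] ctr [ 0.53118822 -0.14414113] cab [-0.17700198  0.01098292] sides 0.09110712123145825 0.018024003723289075
axis angle -5.577880700047949
plate outer/top [-0.24696381  0.0789851 ] [-0.24357253 -0.06827027] knob [-0.27011521 -0.00191582] handle ends [-0.12989665  0.01320613] [-0.2239358   0.00826989]
```

```bash
python3 -m inch '[{"hand":0.45,"slide":[8.4,24.2,0],"yaw":0},{"hand":0.45,"slide":[8.4,24.2,0],"yaw":0},{"hand":0.45,"slide":[8.4,24.2,0],"yaw":0},{"hand":0.45,"slide":[8.4,24.2,0],"yaw":0},{"hand":0.45,"slide":[8.4,24.2,0],"yaw":0},{"hand":0.45,"slide":[8.4,24.2,0],"yaw":0},{"hand":0.45,"slide":[8.4,24.2,0],"yaw":0},{"hand":0.45,"slide":[8.4,24.2,0],"yaw":0}]'
```

```text
time_s: 7.5
tcp_pos: [0.5086, -0.1418, 0.2473]
ee_rot: [[-0.993, 0.117, -0.0], [0.117, 0.993, -0.0], [0.0, -0.0, -1.0]]
wrist_force: [0.2, 0.6, -0.4]
gripper_width: 0.552
```

```bash
python3 -m inch '[{"hand":0.45,"slide":[0,0,-4],"yaw":0},{"hand":0.45,"slide":[0,0,-7],"yaw":0},{"hand":0.45,"slide":[0,0,-9],"yaw":0},{"hand":0.45,"slide":[0,0,-10],"yaw":0},{"hand":0.45,"slide":[0,0,-10.3],"yaw":0},{"hand":0.45,"slide":[0,0,-10.3],"yaw":0}]'
python3 -m inch '[{"hand":0.45,"slide":[-1,0.12,0],"yaw":0},{"hand":0.45,"slide":[-2,0.23,0],"yaw":0},{"hand":0.45,"slide":[-2.7,0.32,0],"yaw":0},{"hand":0.45,"slide":[-3.1,0.36,0],"yaw":0},{"hand":0.45,"slide":[-3.4,0.4,0],"yaw":0},{"hand":0.45,"slide":[-3.4,0.4,0],"yaw":0}]'
```

```text
time_s: 8.25
tcp_pos: [0.5095, -0.141, 0.1448]
ee_rot: [[-0.993, 0.115, 0.001], [0.115, 0.993, -0.0], [-0.001, 0.0, -1.0]]
wrist_force: [-0.1, -0.0, -0.0]
gripper_width: 0.553
time_s: 9.0
tcp_pos: [0.475, -0.1367, 0.1443]
ee_rot: [[-0.993, 0.115, -0.0], [0.115, 0.993, 0.0], [0.0, 0.0, -1.0]]
wrist_force: [0.0, 0.0, -0.1]
gripper_width: 0.55
```

```bash
python3 -m inch '[{"hand":0.45,"slide":[-0.2,0.02,0],"yaw":0},{"hand":0.45,"slide":[-0.4,0.05,0],"yaw":0},{"hand":0.45,"slide":[-0.4,0.05,0],"yaw":0}]'
```

```text
time_s: 9.38
tcp_pos: [0.4746, -0.1364, 0.1449]
ee_rot: [[-0.993, 0.114, 0.008], [0.114, 0.993, -0.001], [-0.008, 0.0, -1.0]]
wrist_force: [7.9, -3.5, -4.2]
gripper_width: 0.551
```

```bash
python3 -m inch '[{"hand":0.45,"slide":[1.2,-0.14,0],"yaw":0},{"hand":0.45,"slide":[2.4,-0.28,0],"yaw":0},{"hand":0.45,"slide":[3.2,-0.37,0],"yaw":0},{"hand":0.45,"slide":[3.2,-0.37,-0.06],"yaw":0},{"hand":1,"slide":[3.2,-0.37,-0.06],"yaw":0},{"hand":1,"slide":[3.2,-0.37,-0.06],"yaw":0},{"hand":1,"slide":[3.2,-0.37,-0.06],"yaw":0},{"hand":1,"slide":[3.2,-0.37,-0.06],"yaw":0},{"hand":1,"slide":[3.2,-0.37,-0.06],"yaw":0},{"hand":1,"slide":[3.2,-0.37,-0.06],"yaw":0}]'
python3 -m inch '[{"hand":1,"slide":[0,0,0],"yaw":0},{"hand":1,"slide":[0,0,0],"yaw":0},{"hand":1,"slide":[0,0,0],"yaw":0}]'
```

```text
time_s: 10.62
tcp_pos: [0.503, -0.1399, 0.1438]
ee_rot: [[-0.993, 0.115, -0.0], [0.115, 0.993, -0.0], [0.0, -0.0, -1.0]]
wrist_force: [-0.5, 0.7, 0.8]
gripper_width: 0.211
time_s: 11.0
tcp_pos: [0.5032, -0.1399, 0.1437]
ee_rot: [[-0.993, 0.115, 0.0], [0.115, 0.993, -0.0], [-0.0, -0.0, -1.0]]
wrist_force: [-0.9, 0.1, 2.7]
gripper_width: 0.213
```

```bash
python3 -m inch '[{"hand":1,"slide":[0,0,0.4],"yaw":0},{"hand":1,"slide":[-0.6,0.07,0.6],"yaw":0},{"hand":1,"slide":[-1.2,0.14,1.0],"yaw":0},{"hand":1,"slide":[-1.2,0.14,1.6],"yaw":0},{"hand":1,"slide":[-1.2,0.14,2.2],"yaw":0},{"hand":1,"slide":[-1.2,0.14,2.7],"yaw":0},{"hand":1,"slide":[-1.2,0.14,3.1],"yaw":0},{"hand":1,"slide":[-1.2,0.14,3.4],"yaw":0},{"hand":1,"slide":[-1.2,0.14,3.4],"yaw":0}]'
python3 - <<'E'
from h import *
sc=capture("scene")
cv2.imwrite("pics/lift.png",cv2.resize(sc[140:250,220:340],None,fx=5,fy=5,interpolation=cv2.INTER_CUBIC))
E
```

```text
time_s: 12.12
tcp_pos: [0.4912, -0.1385, 0.1778]
ee_rot: [[-0.993, 0.115, 0.0], [0.115, 0.993, 0.0], [-0.0, 0.0, -1.0]]
wrist_force: [-0.1, -0.2, -0.9]
gripper_width: 0.214
```

View pics/lift.png

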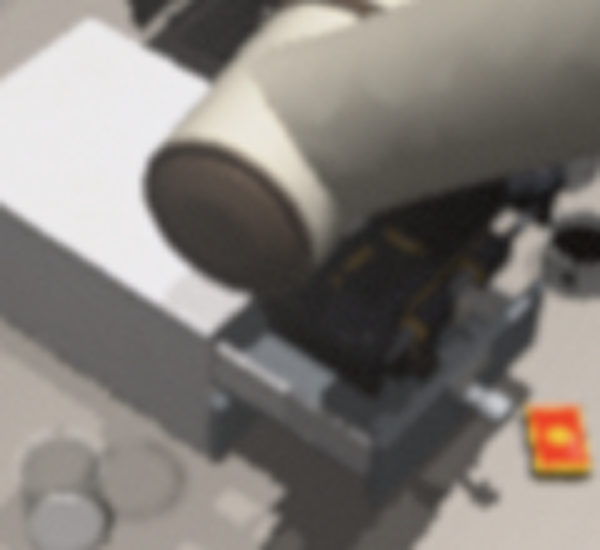

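```bash
python3 -m inch '[{"hand":1,"slide":[0,0,0.2],"yaw":0},{"hand":1,"slide":[0,0,0.4],"yaw":0},{"hand":1,"slide":[0,0,0.6],"yaw":0},{"hand":1,"slide":[0,0,0.6],"yaw":0}]'
python3 -m inch '[{"hand":1,"slide":[0,0,0.1],"yaw":0},{"hand":1,"slide":[0,0,0.2],"yaw":0},{"hand":1,"slide":[0,0,0.3],"yaw":0},{"hand":1,"slide":[0,0,0.3],"yaw":0}]'
```

```text
time_s: 12.68
tcp_pos: [0.4911, -0.1385, 0.1835]
ee_rot: [[-0.993, 0.115, -0.0], [0.115, 0.993, 0.0], [0.0, 0.0, -1.0]]
wrist_force: [0.9, -0.6, -3.5]
gripper_width: 0.216
time_s: 13.18
tcp_pos: [0.4911, -0.1385, 0.1866]
ee_rot: [[-0.993, 0.115, -0.0], [0.115, 0.993, 0.0], [0.0, 0.0, -1.0]]
wrist_force: [0.1, -0.3, -2.9]
gripper_width: 0.215
```

```bash
python3 -m inch '[{"hand":1,"slide":[0,0,0.15],"yaw":0},{"hand":1,"slide":[0,0,0.3],"yaw":0},{"hand":1,"slide":[0,0,0.45],"yaw":0},{"hand":1,"slide":[0,0,0.6],"yaw":0},{"hand":1,"slide":[0,0,0.75],"yaw":0},{"hand":1,"slide":[0,0,0.9],"yaw":0},{"hand":1,"slide":[0,0,1.1],"yaw":0},{"hand":1,"slide":[0,0,1.1],"yaw":0}]'
python3 -c "
from h import *
im=capture('top');np.save('top2.npy',im);cv2.imwrite('pics/tilt.png',cv2.resize(im[160:280,220:350],None,fx=4.6,fy=4.6,interpolation=cv2.INTER_CUBIC))"
```

```text
time_s: 14.18
tcp_pos: [0.4911, -0.1385, 0.1978]
ee_rot: [[-0.993, 0.115, -0.0], [0.115, 0.993, 0.0], [0.0, 0.0, -1.0]]
wrist_force: [-0.2, 0.2, -1.7]
gripper_width: 0.213
```

View pics/tilt.png

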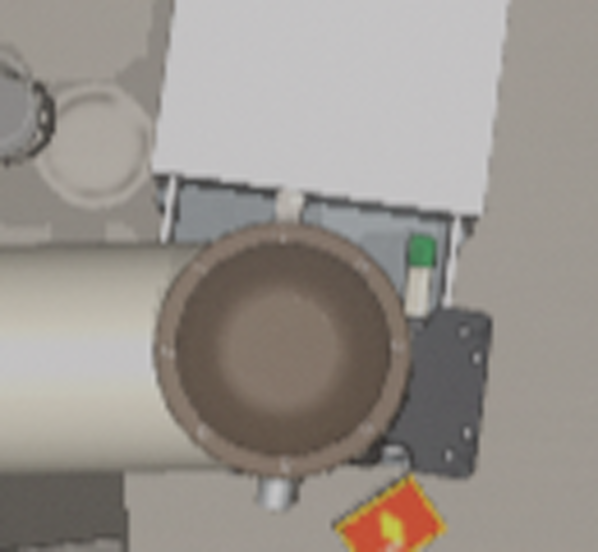

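```bash
python3 -m inch '[{"hand":1,"slide":[0,0,0.15],"yaw":0},{"hand":1,"slide":[-0.5,0.06,0.15],"yaw":0},{"hand":1,"slide":[-1.2,0.14,0.15],"yaw":0},{"hand":1,"slide":[-2.0,0.23,0.15],"yaw":0},{"hand":1,"slide":[-2.8,0.33,0.15],"yaw":0},{"hand":1,"slide":[-3.6,0.42,0.15],"yaw":0},{"hand":1,"slide":[-4.4,0.52,0.15],"yaw":0},{"hand":1,"slide":[-4.4,0.52,0.15],"yaw":0}]'
python3 -c "
from h import *
im=capture('scene');np.save('scene3.npy',im);cv2.imwrite('pics/pull.png',cv2.resize(im[140:250,220:340],None,fx=5,fy=5,interpolation=cv2.INTER_CUBIC))"
```

```text
time_s: 15.22
tcp_pos: [0.4465, -0.1333, 0.1993]
ee_rot: [[-0.993, 0.115, 0.0], [0.115, 0.993, 0.0], [0.0, 0.0, -1.0]]
wrist_force: [0.2, -0.1, 0.0]
gripper_width: 0.214
```

View pics/pull.png

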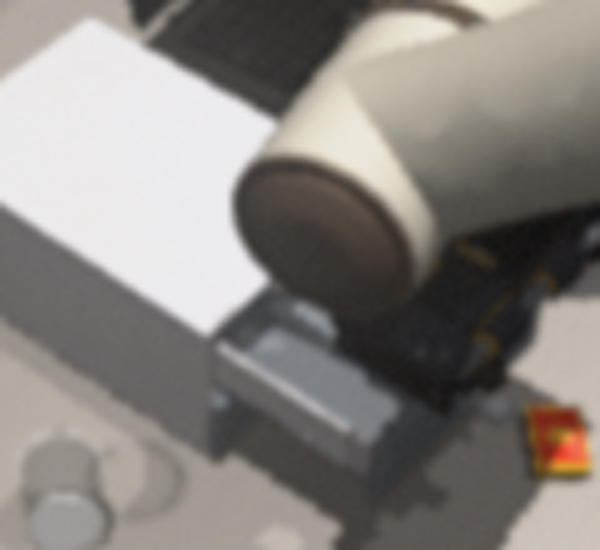

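```bash
python3 -m inch '[{"hand":1,"slide":[-0.8,0.09,0],"yaw":0},{"hand":1,"slide":[-1.8,0.21,0],"yaw":0},{"hand":1,"slide":[-2.8,0.33,0],"yaw":0},{"hand":1,"slide":[-3.8,0.44,0],"yaw":0},{"hand":1,"slide":[-4.8,0.56,0],"yaw":0},{"hand":1,"slide":[-5.8,0.68,0],"yaw":0},{"hand":1,"slide":[-6.6,0.77,0],"yaw":0},{"hand":1,"slide":[-6.6,0.77,0],"yaw":0}]'
python3 -c "
from h import *
im=capture('top');np.save('top4.npy',im);cv2.imwrite('pics/out.png',cv2.resize(im[160:290,220:350],None,fx=4.6,fy=4.6,interpolation=cv2.INTER_CUBIC))"
```

```text
time_s: 16.27
tcp_pos: [0.3784, -0.1256, 0.198]
ee_rot: [[-0.993, 0.116, -0.006], [0.116, 0.993, 0.0], [0.006, -0.0, -1.0]]
wrist_force: [-1.2, 0.3, -0.8]
gripper_width: 0.211
```

View pics/out.png

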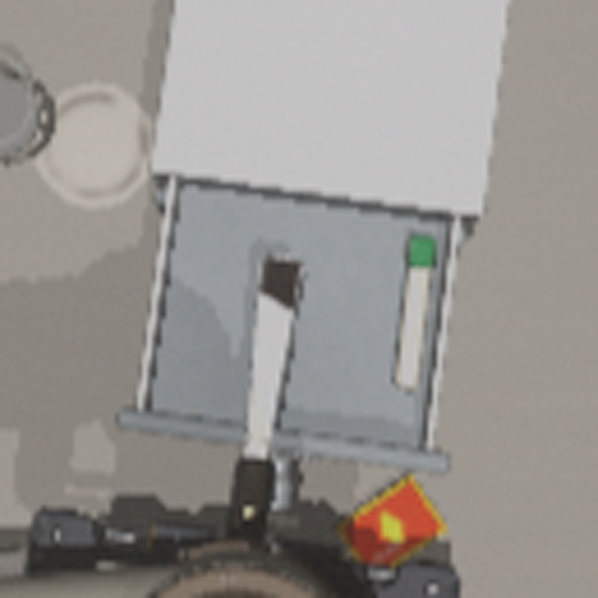

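```bash
python3 -m inch '[{"hand":1,"slide":[0,0,1],"yaw":0},{"hand":1,"slide":[0,0,3],"yaw":0},{"hand":1,"slide":[0,0,5],"yaw":0},{"hand":1,"slide":[0,0,7],"yaw":0},{"hand":1,"slide":[0,0,8],"yaw":0},{"hand":1,"slide":[0,0,8],"yaw":0},{"hand":1,"slide":[0,0,8],"yaw":0}]'
python3 -c "
from h import *
a=capture('top');b=capture('scene');np.save('top5.npy',a);np.save('scene5.npy',b)
A=cv2.resize(a[180:300,240:340],None,fx=4,fy=4,interpolation=cv2.INTER_CUBIC);B=cv2.resize(b[140:260,240:340],None,fx=4,fy=4,interpolation=cv2.INTER_CUBIC)
cv2.imwrite('pics/two.png',np.hstack([A,B]))
s=sense();print(s['tcp_pos'])"
```

```text
time_s: 17.2
tcp_pos: [0.3807, -0.1256, 0.2784]
ee_rot: [[-0.993, 0.115, -0.002], [0.115, 0.993, 0.0], [0.002, 0.0, -1.0]]
wrist_force: [1.0, -0.3, -1.0]
gripper_width: 0.219
[ 0.38072376 -0.12564644  0.27835835]
```

View pics/two.png

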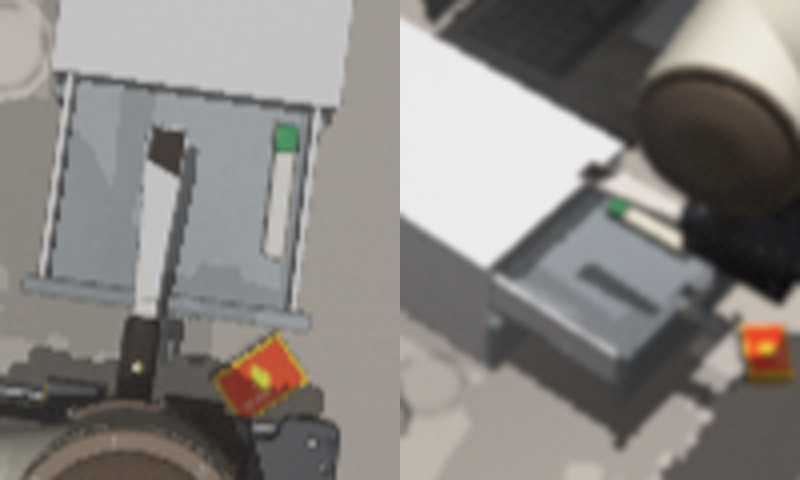

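Run:
```python
from h import *
def tri(u,v):
    a0,a1=ray("top",u,0)[0],ray("top",u,.3)[0];b0,b1=ray("scene",v,0)[0],ray("scene",v,.3)[0]
    d,e=a1-a0,b1-b0;t=np.linalg.lstsq(np.c_[d,-e],b0-a0,rcond=None)[0]
    p,q=a0+t[0]*d,b0+t[1]*e;return (p+q)/2,np.linalg.norm(p-q)
print(tri((282.5,211.75),(287.5,182.5)))
t=sense()["tcp_pos"];P,_=tri((282.5,211.75),(287.5,182.5))
print("tip rel grasp",P-t+[0,0,.051],"yaw",np.degrees(np.arctan2(*(P-t)[[1,0]])))
# expected tip pixel for tilt angles, handle axis 15mm below grasp pt
for th in (0,5,10,15,20):
    r=np.radians(th);L=.167
    Q=t+[L*np.cos(r)*.993,-L*np.cos(r)*.115,-.051-.0142-L*np.sin(r)];print(th,Q.round(3),proj("top",Q).round(1),proj("scene",Q).round(1))
```

```text
(array([ 0.54977139, -0.14778472,  0.18660306]), np.float64(0.00529056553076444))
tip rel grasp [ 0.16904762 -0.02213829 -0.04075528] yaw -7.460931563005531
0 [ 0.547 -0.145  0.213] [[281.9 213.3]] [[287.5 176.9]]
5 [ 0.546 -0.145  0.199] [[281.7 214.2]] [[287.4 180.6]]
10 [ 0.544 -0.145  0.184] [[281.4 215.6]] [[287.7 184.4]]
15 [ 0.541 -0.144  0.17 ] [[281.1 217.5]] [[288.3 188.3]]
20 [ 0.537 -0.144  0.156] [[280.7 219.8]] [[289.2 192.2]]
```

```bash
python3 -m inch '[{"hand":1,"slide":[0.3,2,0],"yaw":0},{"hand":1,"slide":[0.6,5,0],"yaw":0},{"hand":1,"slide":[0.9,9,0],"yaw":0},{"hand":1,"slide":[1.2,13,0],"yaw":0},{"hand":1,"slide":[1.5,17,0],"yaw":0},{"hand":1,"slide":[1.5,21,0],"yaw":0},{"hand":1,"slide":[1.5,25,0],"yaw":0},{"hand":1,"slide":[1.5,29,0],"yaw":0},{"hand":1,"slide":[1.5,33,0],"yaw":0},{"hand":1,"slide":[1.5,36,0],"yaw":0}]'
python3 -m inch '[{"hand":1,"slide":[0,2,0],"yaw":0},{"hand":1,"slide":[0,2.8,-1],"yaw":0},{"hand":1,"slide":[0,2.8,-3],"yaw":0},{"hand":1,"slide":[0,2.8,-5],"yaw":0},{"hand":1,"slide":[0,2.8,-7],"yaw":0},{"hand":1,"slide":[0,2.8,-8.5],"yaw":0},{"hand":1,"slide":[0,2.8,-9.5],"yaw":0},{"hand":1,"slide":[0,2.8,-9.5],"yaw":0},{"hand":1,"slide":[0,2.8,-9.5],"yaw":0}]'
python3 -c "
from h import *
a=capture('top');b=capture('scene');np.save('top6.npy',a);np.save('scene6.npy',b)
A=cv2.resize(a[160:280,80:190],None,fx=3.6,fy=3.6,interpolation=cv2.INTER_CUBIC);B=cv2.resize(b[250:370,150:260],None,fx=3.6,fy=3.6,interpolation=cv2.INTER_CUBIC)
cv2.imwrite('pics/end.png',np.hstack([A,B]))
s=sense();print(s['tcp_pos'],s['joints'])
print(proj('top',s['tcp_pos']+np.array([.169,-.022,-.0918])),proj('scene',s['tcp_pos']+np.array([.169,-.022,-.0918])))"
```

```text
time_s: 18.55
tcp_pos: [0.3959, 0.2359, 0.2785]
ee_rot: [[-0.993, 0.114, -0.001], [0.114, 0.993, -0.001], [0.001, -0.001, -1.0]]
wrist_force: [0.4, 0.1, 0.1]
gripper_width: 0.215
time_s: 19.68
tcp_pos: [0.3964, 0.2624, 0.1846]
ee_rot: [[-0.993, 0.115, 0.001], [0.115, 0.993, 0.001], [-0.001, 0.001, -1.0]]
wrist_force: [0.3, 0.7, -0.7]
gripper_width: 0.215
[0.39641187 0.26256886 0.18477366] [ 5.31610977e+01  1.41594053e+01 -2.86840342e+01  1.00683571e-02
 -4.70741054e+01 -1.49766870e+02]
[[121.00563595 206.03304048]] [[200.20041042 296.56727881]]
```

View pics/end.png

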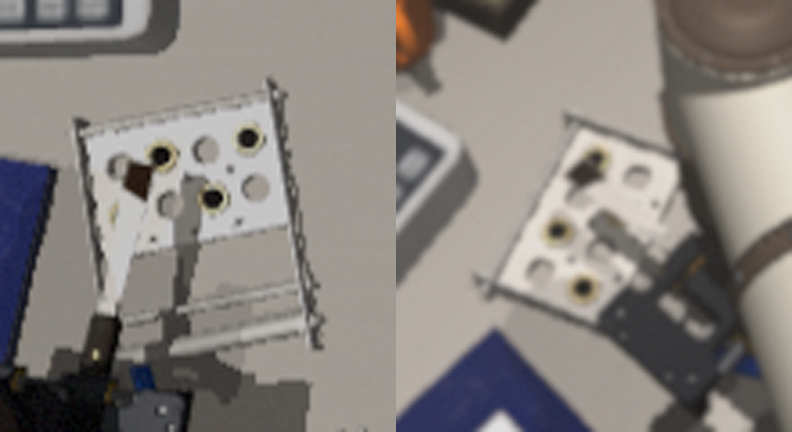

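Run:
```python
from h import *
def tri(u,v):
    a0,a1=ray("top",u,0)[0],ray("top",u,.3)[0];b0,b1=ray("scene",v,0)[0],ray("scene",v,.3)[0]
    d,e=a1-a0,b1-b0;t=np.linalg.lstsq(np.c_[d,-e],b0-a0,rcond=None)[0]
    p,q=a0+t[0]*d,b0+t[1]*e;return (p+q)/2,np.linalg.norm(p-q)
P,g=tri((119.4,205.3),(203.9,297.2));print("tip",P,g)
R=ray("top",np.array([80,160])+np.array([[160,155],[247,138],[213,198],[118,215]])/3.6,.015);print("rings",R.round(4).tolist())
c=ray("top",np.array([80,160])+np.array([[82,132],[272,95],[288,222],[105,258]])/3.6,.012);print("plate",c.mean(0),"sides",[np.linalg.norm(c[i]-c[i-1]).round(4) for i in range(4)])
print("d",P-c.mean(0)); t=sense()["tcp_pos"];v=P-t;print("tilt",np.degrees(np.arctan2(-(v[2]+.065),np.hypot(v[0],v[1]))))
```

```text
tip [0.56104297 0.24013007 0.09686022] 0.012608988281708687
rings [[0.5804, 0.2592, 0.015], [0.5941, 0.1969, 0.015], [0.5503, 0.219, 0.015], [0.5365, 0.2867, 0.015]]
plate [0.56561931 0.23985175 0.012     ] sides [np.float64(0.0934), np.float64(0.14), np.float64(0.0932), np.float64(0.1335)]
d [-0.00457634  0.00027832  0.08486022]
tilt 7.8518760045786715
```

```bash
python3 -m inch '[{"hand":1,"slide":[0.2,0,-0.5],"yaw":0},{"hand":1,"slide":[0.2,0,-0.5],"yaw":0},{"hand":1,"slide":[0.2,0,-0.5],"yaw":0},{"hand":1,"slide":[0.2,0,-0.5],"yaw":0},{"hand":1,"slide":[0.2,0,-0.5],"yaw":0},{"hand":1,"slide":[0.2,0,-0.5],"yaw":0}]' && python3 -c "
from station import *
print(sense()['joint_velocities'],finish_job())"
```

```text
time_s: 20.52
tcp_pos: [0.3981, 0.2624, 0.1792]
ee_rot: [[-0.993, 0.115, 0.0], [0.115, 0.993, 0.0], [-0.0, 0.0, -1.0]]
wrist_force: [0.9, -0.8, 0.3]
gripper_width: 0.214
the job is handed in; nothing more can be done
[-0.05476665  0.04494122 -0.09278711 -0.00652392  0.02908798 -0.10939843] None
```

The spatula is out of the drawer, and I handed the job in at about 20.5 s with the gripper holding it over the ring plate. The system reported no verdict.

**How it went**
- **Drawer:** I pulled it open by the knob, then pushed it from inside with the fingers until it would not move and the force rose to about 8 N. In the camera images the opening measured about 115 mm before that push.
- **Tilt and draw-out:** I gripped the handle near its end and lifted, so the blade turned against the underside of the cabinet's top edge (wrist force at most about 3.5 N). I then drew it out with the handle end up, lifted it clear and carried it to the carrier.

**Last checks** (final pictures, then a small last move of 2 mm forward and 5 mm down that I did not photograph again)
- **Tip position:** it was within about 5 mm of the plate's middle seen from above, and by estimate 70–80 mm above the ring tops after the last move.
- **Level:** the spatula is tilted about 8°, blade end down, against the 15° allowed.
- **Grip:** the opening stayed at about 18.6 mm for the 19 mm handle. The arm was nearly still, and the wrist force was about 1 N.

**Uncertain**
- The two camera views of the tip disagreed by about 13 mm in the last measurement (5 mm in the one before), so the tip's height is only good to about 1 cm.
- I could not see the handle while it was tilting because the arm hid it. The handle end's height at that stage (about 135 mm) is worked out from the geometry.
- I did not measure the beaker and tins at the end; the beaker looked unmoved in the later pictures of the cabinet.

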